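Close a casting mould in a ratchet clamp

ROBOT

A 6-joint arm with a two-finger parallel gripper is mounted at the origin on the work surface. World frame = base frame: x ahead of the robot, y to its left, z up, the work surface at z = 0. Lengths are in m, angles in rad, forces in N, time in s.
With the tool pointing down it reaches from about 0.325 to 0.85 m from the base axis. Payload 15.5 kg.
Tool frame: the origin (TCP) lies midway between the tips of the shut fingers; the grasp point (between the pads) lies 19 mm behind it; z points along the fingers, y is the line along which they close (so a half turn about z gives the same grasp; the last joint's range is limited). The gripper opens to 91 mm and grips with 3 to 60 N. Pads are 32 mm wide; open, the fingers measure 118 mm over their backs; the gripper's body (76 mm by 178 mm) begins 60 mm behind the grasp point.
Start: joints at [-1.327, 0.494, 1.345, -0, 1.302, -0.096], TCP at [0.208, -0.589, 0.19] pointing down, gripper open.
Joint ranges: [-2.91, 2.91], [-0.82, 2.16], [0.22, 2.67], [-1.22, 4.37], [0.12, 2.79], [-3.08, 3.08]. Speed limits (rad/s): [1.89, 1.89, 2.57, 3.01, 3.01, 3.01].

INTERFACE

Orientations are given as a unit quaternion [w, x, y, z].
In Python, from station import manip, command_gripper, solve_ik, status, vision, sign_off gives the robot as it stands. Calls block until the motion is done:
- manip.move_pose(position, orientation): joint-space move of the TCP to a pose.
- manip.line_to(position, rotation=None, v=0.15): straight line of the TCP; rotation=None keeps the orientation; v is the mean speed in m/s.
- manip.move_j(angles): joint-space move.
- command_gripper(opening, grip_force=None): opening from 0.0 (shut) to 1.0 (fully open); grip_force is the grip in N (None keeps the last); returns when the fingers have stopped.
- manip.wait(seconds).
- solve_ik(position, orientation): joint angles nearest the present ones, or None.
- status.state(): the state.
- vision.grab_frame(name): name is "scene" or "top" or "wrist"; returns a dict with "image" (420x560x3 uint8, red, green, blue), "fx", "fy", "cx", "cy" (pixels), "rvec" (rotation vector, rad) and "tvec" (3), from world to camera coordinates, as OpenCV has them. Camera axes: x right, y down, z forward; pixel columns grow to the right and rows downward; lengths in m; the calibration is good to about 2 mm. A picture is of the moment at which its call begins. There is no depth.
A pose or a line that the arm cannot do raises manip.MotionError and nothing moves.
- sign_off(): hands the job in; it is judged then, once.
The state is a dict: "time": time; "joints": joint angles; "joint_velocities": joint speeds; "joint_efforts": joint torques, N m; "ee_pos": TCP position; "orientation": TCP orientation; "ft_force": force on the tool from outside, world axes, zero at the start; "torque": the same for the moment, N m; "finger_gap": opening from 0.0 (shut) to 1.0 (fully open); "grasp_force": force on a finger pad.
Only numpy, scipy, OpenCV 4.12 (cv2) and the standard library are available. Lean on these libraries where they do the work, as an engineer would, in place of code of your own. Each camera call takes 0.05 s, during which the arm holds its last target. There are 200 camera calls.

TASK

Stand the plaster mould upright on the bed of the ratchet clamp, lengthways between the sprung pad and the back stop. Then work the clamp only by its lever, swinging it back and forth notch by notch until the mould is held firmly: stop when the handle pushes back with about 10 N before the next notch clicks, and do not force it further, as the plaster would crack. Finally swing the lever all the way back against its home stop and let go, leaving the other things on the bench where they are.

Things in the scene. Friction and masses are not known exactly. Their poses are not given: they have to be found in the camera images.
- press: Ratchet clamp bolted down. Origin: on the hub axis, at bench level; z up. Jaw line runs along its y axis: sprung pad at about y=-134 mm, steel back stop beyond it, flat bed between them with its top 12 mm above the bench, 100 mm wide (x -50 to 50). Wheel, hub and jaws stay below 76 mm. The lever lies on the -x side.
- pad: Black upright pad of the moving jaw, 44 wide, 10 thick, 40 high; origin at its centre, axes as press. It goes towards -y, 8 mm a notch, and is on a spring: once the mould is nipped each notch adds about 26 N. Its face is 5 mm from its origin on -y. At the start 76 to 92 mm are free between it and the back stop, whose place varies. Never push it with the fingers.
- mould: Closed two-half plaster mould, a block 46 mm (its x) by 60 mm (its y) by 56 mm high, about 0.25 kg, standing on the bench; origin at its centre, z up. Grasp it across its 46 mm. In the clamp its y lies along the press's y, centred on the jaw line (x=0 within 15 mm), clear of pad and stop. It cracks when pressed with more than 100 N.
- handle (a point): Centre of the lever's upright black handle, a free-turning sleeve 18 mm in diameter from 65 to 126 mm above the bench (the lever's arm lies right below, top at 64 mm); this point is 100 mm up and 140 mm from the hub axis. It swings level about the hub; the fingers can straddle it with little play from above, closing along the press's y.
- lever (a joint): Lever angle, rad: 0 at home stop, 0.58 at far stop, anticlockwise from above. In the press frame the handle is at 140 mm x (-cos(0.29-a), sin(0.29-a)). The pawl takes the wheel from 0.08; a notch clicks at about 0.5; then go back below 0.06 for the next. Stays where left. Moving empty takes 2 to 4 N at the handle, at rest near 0; clamping adds 1 N per 7 N of pad force. Brief knocks are normal.
- brush_can: Bystander: steel can, 72 mm across, 115 high, with brushes in it up to 210 mm high; origin under its centre.
- brown_bottle: Bystander: brown glass bottle, 56 mm across, 125 high; origin under its centre.
- bowl: Bystander: white bowl, 110 mm across, 45 high; origin under its centre.
Not all that is in view belongs to the job. Of the things shaped like the mould, the white one is meant.

How it is judged:
On the way, in this order (a step that is already met when the one before it is completed fails the run):
1. the mould stands upright on the bed, between pad and stop, let go (x of mould in the frame of press between -0.015 and 0.015 m and y of mould in the frame of press between -0.2 and -0.155 m and z of mould in the frame of press between 0.036 and 0.044 m and angle between mould's own z axis and vertical below 0.1 rad and contact force between the fingers and mould below 0.1 N), for 0.2 s.
2. the pad presses on the mould with more than 10 N (contact force between pad and mould above 10 N), for 0.2 s.
At the end, for the whole second after the job is handed in: The mould stands upright and square on the bed (within 0.12 rad, 15 mm of the jaw line), held by the pad with 10 to 100 N, at rest; the lever is back at its home stop (below 0.06 rad) and let go (contact force between pad and mould between 10 and 100 N and value of joint lever below 0.06 rad and x of mould in the frame of press between -0.015 and 0.015 m and z of mould in the frame of press between 0.036 and 0.044 m and angle between mould's own z axis and vertical below 0.1 rad and angle between the y axis of mould and the y axis of press, either way round below 0.12 rad and linear speed of mould below 0.01 m/s); the robot touches nothing.
It fails at once if the pad presses on the mould with more than 100 N: the plaster cracks (contact force between pad and mould above 100 N).
It fails at once if the pad is pushed directly by the fingers (more than 5 N) (contact force between the fingers and pad above 5 N).
It fails at once if the brush can, the brown bottle or the bowl is moved by more than 30 mm (distance of any of brush_can, brown_bottle, bowl from where it was at the start of the episode above 0.03 m).
It also fails if it takes over 72 s, if anything falls off the work surface, if the arm or the gripper's body presses on something with over 40 N, if the wrist force passes 120 N, or if a joint passes its speed limit or range.

## Working session

There is one attempt and no reset: what is moved stays moved. The work goes in short steps, each a Python script; the robot and the scene stay as the last script left them, time stands still between calls to the robot, and variables do not carry over. Pictures are saved under pics/ and viewed, at most 10 in all, crops included, and the job is handed in when it is done.

```bash
mkdir -p pics; cat > h.py <<'E'
import numpy as np, cv2
from station import manip, command_gripper, solve_ik, status, vision, sign_off
def snap(n,f):
    d=vision.grab_frame(n); cv2.imwrite('pics/'+f,d['image'][:,:,::-1]); 
    np.save('pics/'+f+'.npy',np.array([d['fx'],d['fy'],d['cx'],d['cy'],*np.ravel(d['rvec']),*np.ravel(d['tvec'])])); return d
def px2w(f,u,v,z):
    a=np.load('pics/'+f+'.npy'); R=cv2.Rodrigues(a[4:7])[0]; c=-R.T@a[7:]
    r=R.T@np.array([(u-a[2])/a[0],(v-a[3])/a[1],1]); return c+r*(z-c[2])/r[2]
def w2px(f,P):
    a=np.load('pics/'+f+'.npy'); K=np.array([[a[0],0,a[2]],[0,a[1],a[3]],[0,0,1]])
    return cv2.projectPoints(np.float64(P).reshape(-1,3),a[4:7],a[7:],K,None)[0][:,0]
E
python3 -c "
from h import *
snap('top','top0.png');snap('scene','sc0.png')
s=status.state();print(s['time'],s['orientation'],s['ft_force'])
for f in('top0.png','sc0.png'):print(np.load('pics/'+f+'.npy').round(3))"
```

```text
0.1 [-5.62048150e-04  9.85687559e-01  1.68581491e-01 -4.19523360e-05] [-0.60326505  0.02903324  0.3514162 ]
[ 4.30365e+02  4.30365e+02  2.74084e+02  2.11651e+02  2.20000e+00
 -2.14000e+00  1.37000e-01 -2.40000e-02  5.40000e-01  1.11800e+00]
[ 3.85450e+02  3.85450e+02  2.78126e+02  2.09147e+02  1.71000e+00
  2.08200e+00 -6.24000e-01  1.12000e-01 -3.61000e-01  1.35900e+00]
```

View pics/top0.png

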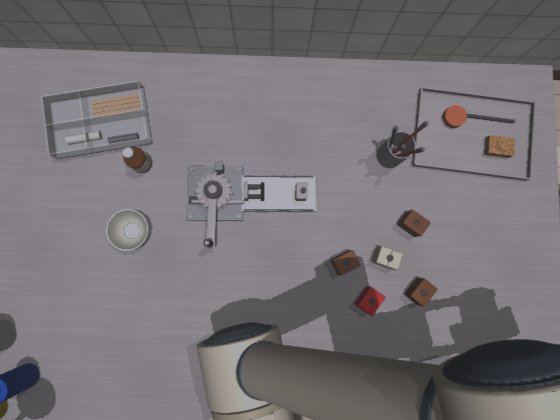

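View pics/sc0.png

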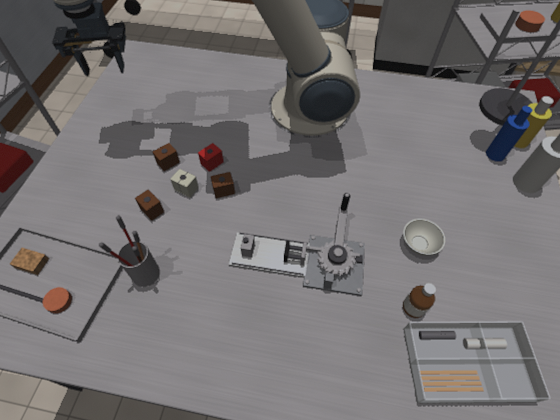

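Top view: five mould-shaped blocks. White is at (389,258), brown at (416,223), (346,263) and (423,292), and red at (371,301). The white one fits the description. The hub is at about (213,190), the pad at about (262,191), the stop at about (302,191), and the handle at about (208,243). I'll confirm with an enlarged crop.

```bash
python3 -c "
from h import *
im=cv2.imread('pics/top0.png')
a=cv2.resize(im[150:260,180:330],None,fx=5,fy=5,interpolation=cv2.INTER_CUBIC)[:,:750]
b=cv2.resize(im[228:288,355:425],None,fx=5,fy=5,interpolation=cv2.INTER_CUBIC)
cv2.imwrite('pics/c1.png',a);cv2.imwrite('pics/c2.png',b)"
```

```text
(no output)
```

View pics/c1.png

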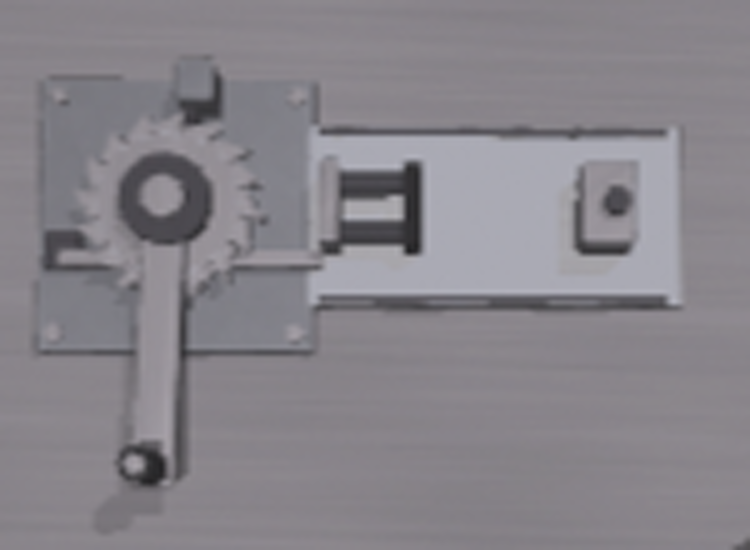

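View pics/c2.png

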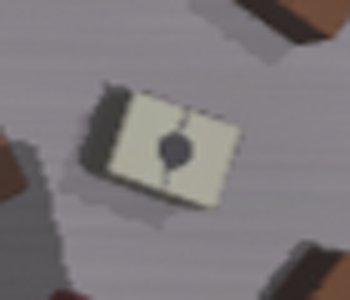

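The crops confirm the white mould, with top corners at (133,92), (242,128), (215,208) and (108,172) in the crop. They also show the bed corners, pad face (x≈421) and stop face (x≈580).

```bash
python3 -c "
from h import *
f='top0.png'
M=np.array([px2w(f,355+u/5,228+v/5,.056)[:2] for u,v in[(133,92),(242,128),(215,208),(108,172)]])
print('mould',M.mean(0),np.linalg.norm(np.diff(M,axis=0),axis=1)); e=M[1]-M[0]+M[2]-M[3]; print('long dir',np.degrees(np.arctan2(e[1],e[0])))
g=lambda u,v,z:px2w(f,180+u/5,150+v/5,z)[:2]
B=np.array([g(u,v,.012) for u,v in[(318,128),(682,127),(682,306),(315,307)]]);print('bed',B)
e=B[1]-B[0]+B[2]-B[3];print(np.degrees(np.arctan2(e[1],e[0])))
P=np.array([g(u,v,0.006) for u,v in[(38,82),(318,82),(314,352),(35,352)]]);print('plate',P,P.mean(0))
print('hub',g(163,195,.076),'padface',g(421,165,.052),g(421,252,.052),'stop',g(582,165,.05),g(580,242,.05),'handle',g(142,464,.126))
for n,u,v in[('b1',346,261),('b2',416,221),('b3',423,290),('r',371,299)]:print(n,px2w(f,u,v,.056))
print('can',px2w(f,392,155,.0),px2w(f,402,145,.115))
from scipy.spatial.transform import Rotation as R
w=np.load('pics/top0.png.npy')[4:7];print(R.from_rotvec(w).as_matrix().round(3))
"
```

```text
mould [ 0.42530747 -0.31119445] [0.05920694 0.0438913  0.05796749]
long dir -106.8957125966001
bed [[ 0.6390635   0.07702727]
 [ 0.6455805  -0.12220661]
 [ 0.54682751 -0.12376171]
 [ 0.54059804  0.075238  ]]
-88.16672915347864
plate [[0.6613146  0.23196824]
 [0.66596607 0.07828629]
 [0.51667098 0.07528246]
 [0.51241022 0.22627056]] [0.58909047 0.15295189]
hub [0.58915413 0.15146249] padface [0.61303142 0.01967141] [0.56676135 0.01831478] stop [ 0.6159123  -0.06537822] [ 0.57477565 -0.06518567] handle [0.44914164 0.14933709]
b1 [ 0.41450182 -0.19738194  0.056     ]
b2 [ 0.52335014 -0.38006075  0.056     ]
b3 [ 0.34575912 -0.39630936  0.056     ]
r [ 0.31960331 -0.26228065  0.056     ]
can [ 0.71219726 -0.33399745  0.        ] [ 0.70927047 -0.326071    0.115     ]
[[ 0.027 -1.     0.016]
 [-0.993 -0.028 -0.112]
 [ 0.112 -0.013 -0.994]]
```

```bash
cat >> h.py <<'E'
from scipy.spatial.transform import Rotation
def down(deg):
    a,b=np.cos(np.radians(deg)),np.sin(np.radians(deg))
    q=Rotation.from_matrix(np.array([[-b,a,0],[a,b,0],[0,0,-1]])).as_quat(); return [q[3],q[0],q[1],q[2]]
E
python3 -c "
from h import *
for p,t in[((.425,-.311,.2),-16.9),((.593,-.023,.2),1.8),((.455,.187,.2),1.8-90)]:
  for k in(0,180):
    j=solve_ik(p,down(t+k));print(t+k,None if j is None else np.round(j,2))
manip.move_pose([.425,-.311,.19],down(-16.9)); snap('wrist','w1.png');print(status.state()['time'])
"
```

```text
-16.9 [-0.75  0.35  1.57 -0.    1.22 -0.45]
163.1 [-0.75  0.35  1.57 -0.    1.22  2.69]
1.8 [-0.14  0.44  1.41 -0.    1.29 -0.17]
181.8 [-0.14  0.44  1.41 -0.    1.29  2.97]
-88.2 [ 0.27  0.3   1.65 -0.    1.19  1.81]
91.8 [ 0.27  0.3   1.65 -0.    1.19 -1.33]
1.475
```

View pics/w1.png

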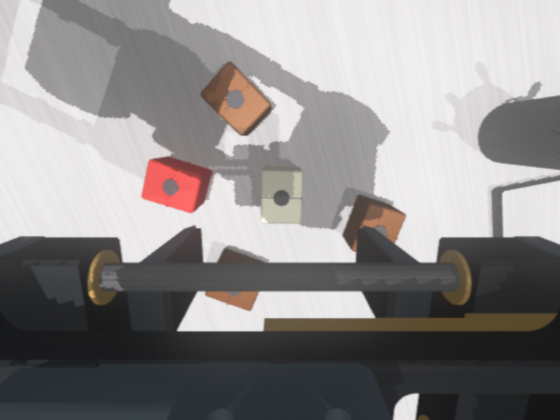

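The wrist view shows the mould square to the gripper, with its top face from about (261,169) to (302,223). Next I'll refine, grasp, lift and look at the clamp.

```bash
python3 -c "
from h import *
c=np.array([px2w('w1.png',u,v,.056)[:2] for u,v in[(261,169),(302,169),(302,223),(261,223)]]); m=c.mean(0);print(c,m)
assert np.linalg.norm(m-[.425,-.311])<.012
manip.line_to([m[0],m[1],.022],v=.15); command_gripper(0.3,grip_force=25)
s=status.state();print(s['finger_gap'],s['grasp_force'],s['ft_force'])
manip.line_to([m[0],m[1],.15],v=.15)
manip.move_pose([.593,-.023,.2],down(1.8)); snap('wrist','w2.png')
s=status.state();print(s['time'],s['finger_gap'],s['grasp_force'],s['ft_force'])
"
```

```text
[[ 0.41626982 -0.27413565]
 [ 0.45855118 -0.28706192]
 [ 0.44191425 -0.34527004]
 [ 0.39775002 -0.33176427]] [ 0.42862132 -0.30955797]
0.5040650608780397 24.80819284915924 [-0.69120602  0.57104874 -0.62656923]
5.8167 0.5001062147930123 24.806412756443024 [-0.34846707  0.1682254  -1.47687144]
```

View pics/w2.png

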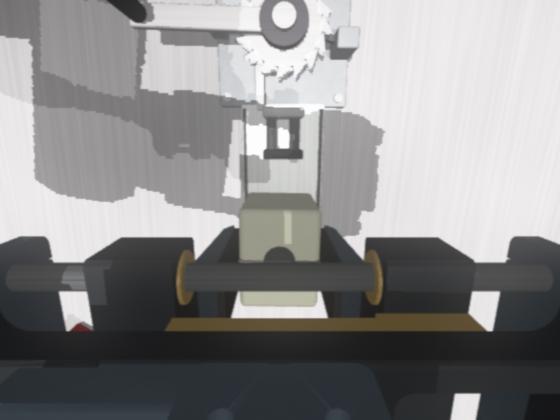

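The gripper holds the mould square. The clamp is ahead: pad front top edge at about (264–302,150), bed edges at u≈244 and 321, hub at (284,15). The stop is hidden, so I'll take its position from the top view.

```bash
python3 -c "
from h import *
f='w2.png'
print('hub',px2w(f,284,15,.076),px2w(f,284,15,.07))
print('pad',px2w(f,264,151,.052),px2w(f,302,151,.052))
for v in(115,185):print('bed',px2w(f,244,v,.012),px2w(f,321,v,.012))
print(px2w('top0.png',180+163/5,150+195/5,.07))
h=np.array([.589,.1515]);y=np.array([-np.sin(.032),np.cos(.032)])
for yy in(-.139,-.215,-.231):
  p=[*(h+y*yy),.052];print(yy,w2px('top0.png',p),w2px(f,p))
"
```

```text
hub [0.59183331 0.15339686 0.076     ] [0.59185405 0.15546887 0.07      ]
pad [0.57435637 0.02751895 0.052     ] [0.6164047  0.02879322 0.052     ]
bed [0.54762742 0.06743123 0.012     ] [0.64017052 0.07022873 0.012     ]
bed [ 0.54783901 -0.01743457  0.012     ] [ 0.64556277 -0.01446568  0.012     ]
[0.59012709 0.15225903 0.07      ]
-0.139 [[266.67992829 190.41721602]] [[280.80754534 165.1309096 ]]
-0.215 [[295.53805108 190.34138289]] [[280.82691836 230.07152208]]
-0.231 [[301.60534348 190.32543932]] [[280.83074715 242.90608191]]
```

```bash
python3 -c "
from h import *
e=(px2w('w2.png',243,207,.234)+px2w('w2.png',320,207,.234))/2; print('mould front top edge',e)
P=[.594,-.025]
manip.line_to([*P,.06],v=.15); manip.line_to([*P,.036],v=.05)
z=.036
f0=status.state()['ft_force'][2]
while z>.0325:
  z-=.001; manip.line_to([*P,z],v=.05); f=status.state()['ft_force'][2]
  if f-f0>2: break
print(z,f0,f)
command_gripper(0.75)
manip.line_to([*P,.16],v=.2); snap('wrist','w3.png'); snap('top','top3.png')
im=cv2.imread('pics/top3.png')[150:260,180:330]; im=cv2.resize(im,None,fx=3.6,fy=3.6,interpolation=cv2.INTER_CUBIC)
w=cv2.imread('pics/w3.png'); c=np.zeros((820,560,3),np.uint8); c[:420]=w; c[420:420+im.shape[0],:im.shape[1]]=im[:400]
cv2.imwrite('pics/v3.png',cv2.resize(c,None,fx=.73,fy=.73))
s=status.state();print(s['time'],s['ft_force'])
"
```

```text
mould front top edge [0.59309604 0.00626824 0.234     ]
0.032999999999999995 -1.9228293502083367 11.707771561511144
9.7083 [ 0.66636898  0.74584189 -0.92659044]
```

View pics/v3.png

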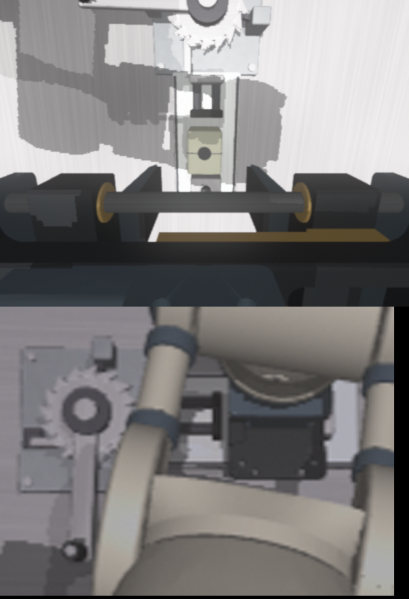

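The mould stands upright and square with gaps to both pad and stop. Now the lever.

```bash
cat >> h.py <<'E'
HUB=np.array([.5905,.1525]); YAW=.032; Z=.084
def hp(a,off=0.):
    t=.29-a; l=.14*np.array([-np.cos(t),np.sin(t)]); c,s=np.cos(YAW),np.sin(YAW)
    return [*(HUB+np.array([[c,-s],[s,c]])@l),Z]
def tang(a):  # direction of increasing a
    t=.29-a; l=np.array([-np.sin(t),-np.cos(t)]); c,s=np.cos(YAW),np.sin(YAW)
    return np.array([[c,-s],[s,c]])@l
def F(a,f0): # resistance against +a
    return -float((np.array(status.state()['ft_force'])-f0)[:2]@tang(a))
def angle():
    p=np.array(status.state()['ee_pos'][:2])-HUB; return .29+np.arctan2(p[1],-p[0])*-1-YAW*-1 if 0 else .29-(np.arctan2(p[1],-p[0])+YAW)
E
python3 -c "
from h import *
q=down(91.8); a=.28; p=hp(a); print(p)
manip.move_pose([p[0],p[1],.2],q); command_gripper(.5,grip_force=15)
f0=np.array(status.state()['ft_force'])
manip.line_to([p[0],p[1],.14],v=.2); manip.line_to(p,v=.1); print(status.state()['ft_force']-f0)
command_gripper(.0,grip_force=5); s=status.state();print(s['finger_gap'],s['grasp_force'],s['ft_force']-f0)
command_gripper(min(.3,s['finger_gap']+.015),grip_force=40); s=status.state();f0=np.array(s['ft_force'])
np.save('f0.npy',f0);print(s['finger_gap'],f0,angle(),s['time'])
# go home
while a>-.06:
  a-=.03; manip.line_to(hp(a),v=.08); f=F(a,f0); print(round(a,2),round(f,1),end=' | ')
  if f<-6: break
print(status.state()['time'])
"
```

```text
[np.float64(0.45053387863352873), np.float64(0.14942024844732082), 0.084]
[ 0.97243704 -0.14211995  0.02332867]
0.19473532710234065 5.000531002879143 [ 0.02563928 -0.69490743  4.81037374]
0.20901004755115526 [-0.17110939  0.20169117 -0.47098538] 0.2800830609982303 13.3583
0.25 -0.3 | 0.22 -0.2 | 0.19 -0.1 | 0.16 -0.2 | 0.13 3.0 | 0.1 1.5 | 0.07 0.7 | 0.04 -0.0 | 0.01 -1.1 | -0.02 -2.0 | -0.05 -24.8 | 16.1083
```

```bash
cat >> h.py <<'E'
def stroke(end=.51,lim=11.5,a0=-.02,step=.03):
    """one push; returns (peak force, reached)"""
    f0=np.load('f0.npy'); a=a0; log=[]
    manip.line_to(hp(a),v=.1)
    while a<end-1e-6:
        a+=step; manip.line_to(hp(min(a,end)),v=.08); f=F(a,f0); log.append((round(a,2),round(f,1)))
        if f>lim and a>.06:
            manip.wait(.1); f=F(a,f0); log.append(('re',round(f,1)))
            if f>lim: break
    print(*log)
    return log
def back(a,to=-.02):
    f0=np.load('f0.npy'); mid=(a+to)/2
    for b in (a*.75+to*.25,mid,a*.25+to*.75,to): manip.line_to(hp(b),v=.15)
    print('back',round(F(to,f0),1),'t',round(status.state()['time'],2))
E
python3 -c "
from h import *
stroke(); back(.51)
"
```

```text
(0.01, -0.1) (0.04, -0.4) (0.07, -0.1) (0.1, -0.2) (0.13, -1.3) (0.16, -0.2) (0.19, -0.8) (0.22, -0.7) (0.25, -0.1) (0.28, -0.0) (0.31, -0.1) (0.34, 0.3) (0.37, 0.1) (0.4, -2.5) (0.43, -2.4) (0.46, 0.4) (0.49, 0.3) (0.52, -0.7)
back -0.5 t 21.96
```

```bash
python3 -c "
from h import *
stroke(step=.053); back(.51)
d=snap('scene','s4.png')
a=cv2.imread('pics/sc0.png')[215:305,220:380];b=cv2.imread('pics/s4.png')[215:305,220:380]
cv2.imwrite('pics/v4.png',cv2.resize(np.hstack([a,b]),None,fx=2.5,fy=2.5,interpolation=cv2.INTER_CUBIC))
"
```

```text
(0.03, -2.4) (0.09, 0.1) (0.14, 0.1) (0.19, -0.8) (0.24, 0.3) (0.3, 0.2) (0.35, 0.3) (0.4, -2.6) (0.46, -0.8) (0.51, -0.2)
back 0.4 t 25.81
```

View pics/v4.png

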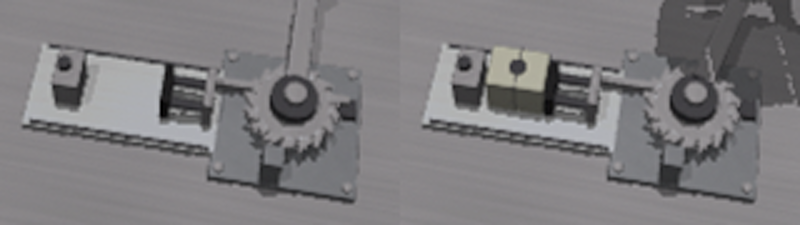

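The pad has advanced about two notches and is now at the mould, which has a small gap left to the stop. Next notch, watching the force.

```bash
python3 -c "
from h import *
stroke(step=.053); back(.51)
snap('scene','s5.png')
"
```

```text
(0.03, -2.7) (0.09, -0.7) (0.14, -0.5) (0.19, -0.9) (0.24, -0.1) (0.3, -0.8) (0.35, -0.1) (0.4, -2.2) (0.46, -1.1) (0.51, -0.8)
back -0.6 t 29.71
```

```bash
python3 -c "
from h import *
stroke(step=.053); back(.51)
snap('scene','s6.png')
o=[cv2.imread('pics/s%d.png'%k)[225:295,225:320] for k in(5,6)]
cv2.imwrite('pics/v6.png',cv2.resize(np.hstack(o),None,fx=4,fy=4,interpolation=cv2.INTER_CUBIC))
"
```

```text
(0.03, -2.0) (0.09, -0.2) (0.14, 0.0) (0.19, 0.2) (0.24, 0.6) (0.3, 1.1) (0.35, 4.1) (0.4, -0.6) (0.46, 1.1) (0.51, 2.8)
back 0.2 t 33.61
```

View pics/v6.png

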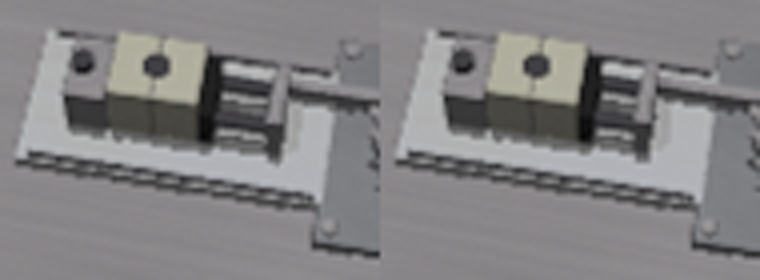

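Mould is against the stop and nipped: the carriage moved while the pad stayed. One more notch with finer steps.

```bash
python3 -c "
from h import *
L=stroke(step=.0265,lim=9.5); back(min(L[-1][0],.51) if L[-1][0]!='re' else L[-2][0])
snap('scene','s7.png')
"
```

```text
(0.01, 0.2) (0.03, -0.5) (0.06, -0.3) (0.09, 3.0) (0.11, 4.3) (0.14, 3.6) (0.17, 4.7) (0.19, 3.6) (0.22, 4.4) (0.24, 4.4) (0.27, 5.5) (0.3, 6.1) (0.32, 5.5) (0.35, 5.8) (0.38, 7.6) (0.4, 8.0) (0.43, 4.8) (0.46, 4.3) (0.48, 6.0) (0.51, 6.0)
back -0.2 t 40.01
```

Static spring load reached about 6 N, which is about 9–10 N with the 2–4 N of moving friction. I'll probe partway without completing a notch to confirm the click held, then go home and release.

```bash
python3 -c "
from h import *
stroke(end=.2,step=.05,lim=11); back(.2,-.02)
manip.line_to(hp(-.04),v=.05); print('home F',F(-.04,np.load('f0.npy')))
manip.line_to(hp(-.025),v=.05)
command_gripper(.45)
p=hp(-.025); manip.line_to([p[0],p[1],.2],v=.15); manip.line_to([.42,.32,.24],v=.25)
print(status.state()['time']); d=snap('top','top8.png');snap('scene','s8.png')
a=cv2.resize(cv2.imread('pics/top8.png')[150:260,180:330],(600,440),interpolation=cv2.INTER_CUBIC)
b=cv2.resize(cv2.imread('pics/s8.png')[180:300,220:380],(213,160)); c=np.zeros((600,800,3),np.uint8);c[:440,:600]=a;c[440:,:213]=b;cv2.imwrite('pics/v8.png',c)
print(w2px('top8.png',[*hp(.03)[:2],.126]),w2px('top8.png',[*hp(-.03)[:2],.126]))
"
```

```text
(0.03, -0.4) (0.08, 4.1) (0.13, 6.3) (0.18, 6.1) (0.23, 7.7)
back -0.5 t 42.56
home F -16.347462121069054
45.225
[[194.07874095 240.3428319 ]] [[190.75755838 239.36396688]]
```

View pics/v8.png

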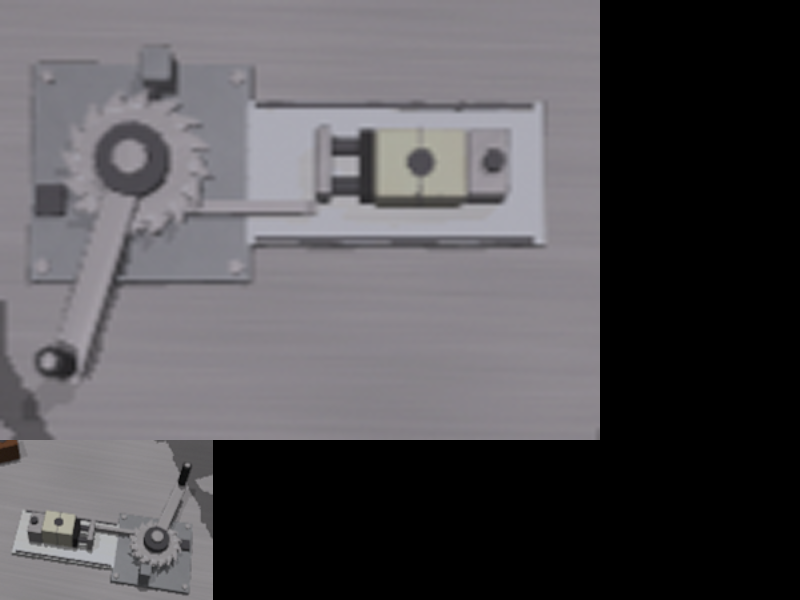

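The probe confirmed the click held: about 6 N static, or roughly 45 N on the pad. The final view shows the mould square between pad and stop, and the handle at home (about (192,240) in the full image). Handing in.

```bash
python3 -c "
from h import *
print(sign_off())"
```

```text
the job is handed in; nothing more can be done
None
```

I handed the job in with the white mould square on the bed and clamped at roughly 45 N (estimated from the handle force), the lever back at its home stop and let go, and no contact with the other things on the bench that I know of; no verdict came back.

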